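Shut one drop-front vial cabinet and open the other

TASK

Two small white drop-front vial cabinets stand on the bench, one with its door lowered and one shut. We are done with the open one: push its door up until it is fully shut. After that, pull the other cabinet's door all the way down to its stop, so that its vials can be taken next, and leave both doors like that.

Things in the scene. Friction and masses are not known exactly. Their poses are not given: they have to be found in the camera images.
- lowered_door (a joint): Door of the cabinet that stands open at the start. Angle in rad: 0 fully shut (upright), 1.3 fully down on its stop, sloping 75 degrees from upright toward the robot; starts at 1.0 to 1.3. It turns on its lower edge, hinge axis 18 mm above the bench. The hinge is stiff: the door stays where it is left and takes 1 to 3 N at the bar to move. Door 130 mm wide, 62 high, 8 thick, clear pane.
- lowered_door_bar (a point): Middle of that door's pull bar: level round steel bar, 10 mm thick, axis 100 mm from the hinge axis in the door's plane, on two posts 94 mm apart; open gap of 33 mm between bar and door edge. Axes: y along the bar, z from hinge to bar (up when shut), x square to the door, into the cabinet when shut. Bar axis is 118 mm above the bench when shut (36 mm over the cabinet's flat top), 45 mm when fully down.
- raised_door (a joint): Door of the other cabinet, shut at the start; same angle meaning (0 shut, 1.3 fully down), same stiff hinge and sizes. Both cabinets are white metal cases fixed to the bench, 130 mm wide, 55 deep, 82 high, with vials inside; one stands left and one right of the middle, doors facing roughly toward the robot.
- raised_door_bar (a point): Middle of the pull bar of the other cabinet's door (shut at the start): same bar, sizes and axes as the first. Beware: a tall instrument (350 to 500 mm high) fills the left and middle of the bench from x = 0.57 m back, close behind the left cabinet: draw back toward the robot (x about 0.35) before crossing from one side to the other. Loose things under 110 mm high lie in the middle.

How it is judged:
By the outcome, as a careful person would: the job done as asked, in the order asked, and still so for the second after the job is handed in, with the robot touching nothing.
It also fails if it takes over 56 s, if anything falls off the work surface, if the arm or the gripper's body presses on something with over 40 N, if the wrist force passes 120 N, or if a joint passes its speed limit or range.

ROBOT

A 6-joint arm with a two-finger parallel gripper is mounted at the origin on a cart in front of the work surface, level with it; the furniture and walls round the work are solid. World frame = base frame: x ahead of the robot, y to its left, z up, the work surface at z = 0. Lengths are in m, angles in rad, forces in N, time in s.
With the tool pointing down it reaches from about 0.425 to 0.95 m from the base axis. Payload 3.5 kg.
Tool frame: the origin (TCP) lies at the very end of the fingers, on their centre line; the grasp point (between the pads) lies 19 mm behind it; z points along the fingers, y is the direction in which the jaws open and shut (so a half turn about z gives the same grasp; the last joint's range is limited). The gripper opens to 85 mm and grips with 20 to 120 N. Pads are 22 mm wide; open, the fingers measure 114 mm over their backs; the gripper's body (76 mm by 85 mm) begins 54 mm behind the grasp point. The pads swing forward as they close: fully open they stand 13 mm farther back than shut.
Start: joints at [1.194, 0.286, 1.577, -0, 1.279, -0.15], TCP at [0.152, 0.658, 0.231] pointing down, gripper open.
Joint ranges: [-2.77, 2.77], [-0.9, 2.22], [0.21, 2.48], [-1.53, 4.67], [0.24, 2.81], [-2.84, 2.84]. Speed limits (rad/s): [2.79, 2.79, 3.14, 3.14, 3.14, 3.14].

INTERFACE

Orientations are given as a unit quaternion [x, y, z, w].
In Python, from plant import ctrl, eyes, ticket gives the robot as it stands.
- The arm moves only by the tool send_rows, never from a script. Its arguments are lists of equal length, an entry for each row: "translation": the shift along the tool's x, y, z in units of 30 mm (1.0 is 30 mm), a list of three; "rotation": the turn, a rotation vector about the tool's x, y, z in units of 5 degrees (1.0 is 5 degrees), a list of three; "grip": the finger opening in mm, from 0 to 85.4. A call has 1 to 5 rows; each row shifts and turns the commanded pose from where the row before left it, along the tool's axes as they then stand; what a row does not reach is not made up. A row lasts 1/8 s, in which the tool goes at most 62.5 mm and 10.7 degrees, less where a joint would pass 70% of its speed; a pose out of reach is approached as far as the arm can. A call is refused whole if a number of a shift passes 1 or a number of a turn 1, either way. A call with a gripper value outside its range is refused whole. The fingers move at their own pace and stop on an object; "squeeze" is the grip in N (left out, the last holds). Time passes only in rows, so rows that do not move let the fingers close. It gives the time, the measured TCP pose, the force and the opening at its end, in the units of the state.
- ctrl.get_state(): the state, without advancing time (a new reading comes with each control period).
- eyes.read_camera(name): name is "side" or "top" or "wrist"; returns a dict with "image" (400x640x3 uint8, blue, green, red), "mtx" (3x3 intrinsics, pixels), "dist_coeffs" ([k1, k2, p1, p2, k3] as OpenCV has them; the pictures are not rectified), "xyz" and "orientation" of the camera in the world; the wrist camera has in their place "hand_eye" (4x4, takes a point from camera to tool coordinates, whose origin is the TCP and whose axes are the flange's). Camera axes: x right, y down, z forward; pixel columns grow to the right and rows downward; lengths in m; the calibration is good to about 2 mm. A picture is of the moment at which its call begins: read the wrist's pose just before it. There is no depth.
- ticket.sign_off(): hands the job in, once; it reports no verdict.
The state is a dict: "time": time; "qpos": joint angles; "dq": joint speeds; "joint_efforts": joint torques, N m; "eef_pos": TCP position; "tcp_rot": TCP orientation; "contact_force": force on the tool from outside, world axes, zero at the start; "wrist_torque": the same for the moment, N m; "opening": opening from 0.0 (shut) to 1.0 (fully open).
Only numpy, scipy, OpenCV 4.12 (cv2) and the standard library are available. Lean on these libraries where they do the work, as an engineer would, in place of code of your own. Each camera call takes 0.05 s, during which the arm holds its last target. There are 200 camera calls.

## Working session

There is one attempt and no reset: what is moved stays moved. The work goes in short steps, Python scripts to look and compute and a tool call to move; the robot and the scene stay as the last step left them, time stands still between calls to the robot, and variables do not carry over. Pictures are saved under pics/ and viewed, about 8 in all and at most 12, crops included, and the job is handed in when it is done.

Besides the shell and the picture viewer there is one more tool, called after "Request:" as name(argument=value, ...) on one line, values as JSON. send_rows: Moves the arm, as the interface text tells. Its arguments: {"type":"object","properties":{"translation":{"type":"array"},"rotation":{"type":"array"},"grip":{"type":"array"},"squeeze":{"type":"number"}},"required":["translation","rotation","grip"]}

```bash
mkdir -p pics; ls; python3 - <<'E'
from plant import ctrl,eyes
import cv2,numpy as np
s=ctrl.get_state();print(s)
for n in("side","top"):
    c=eyes.read_camera(n);cv2.imwrite(f"pics/{n}0.png",c["image"]);print({k:np.round(v,4).tolist() for k,v in c.items() if k!="image"})
E
```

```text
pics
{'time': 0.0, 'qpos': array([ 1.19402825e+00,  2.87199971e-01,  1.57817348e+00, -2.33510407e-05,
        1.27858722e+00, -1.50012700e-01]), 'dq': array([-0.00154771, -0.00085939, -0.00125751,  0.00138439, -0.00020975,
       -0.00145445]), 'joint_efforts': array([ 5.87079248e-04, -4.05975258e+01, -2.92629164e+01, -4.85773307e-05,
        5.71075172e-03, -1.19405124e-05]), 'eef_pos': array([0.15149344, 0.6571096 , 0.2299262 ]), 'tcp_rot': array([ 1.13131508e-01,  9.93579317e-01, -1.14608515e-03, -2.97471942e-04]), 'contact_force': array([-0.13367542,  0.33691441, -0.25542799]), 'wrist_torque': array([-0.04041665,  0.01929347,  0.00850385]), 'opening': 1.0022819807852643}
{'mtx': [[395.4937, 0.0, 319.9603], [0.0, 395.4937, 208.0773], [0.0, 0.0, 1.0]], 'dist_coeffs': [0.0137, 0.0, 0.0, 0.0, 0.0], 'xyz': [0.3904, -0.8111, 0.4655], 'orientation': [0.8439, -0.0475, 0.0408, -0.5328]}
{'mtx': [[369.2416, 0.0, 321.8904], [0.0, 369.2416, 199.9122], [0.0, 0.0, 1.0]], 'dist_coeffs': [-0.0638, 0.0, 0.0, 0.0, 0.0], 'xyz': [0.4031, -0.0691, 0.9356], 'orientation': [-0.7059, 0.7069, -0.0288, 0.035]}
```

View pics/top0.png

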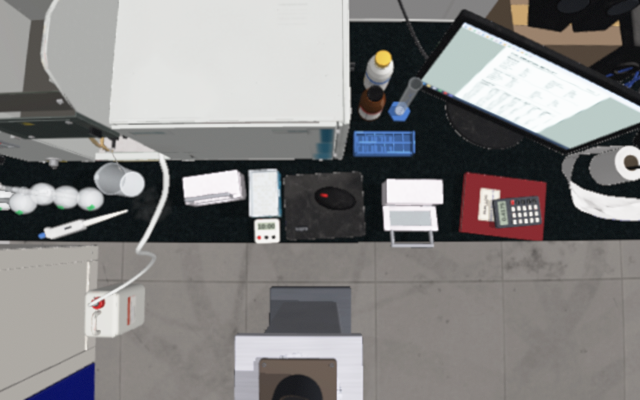

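View pics/side0.png

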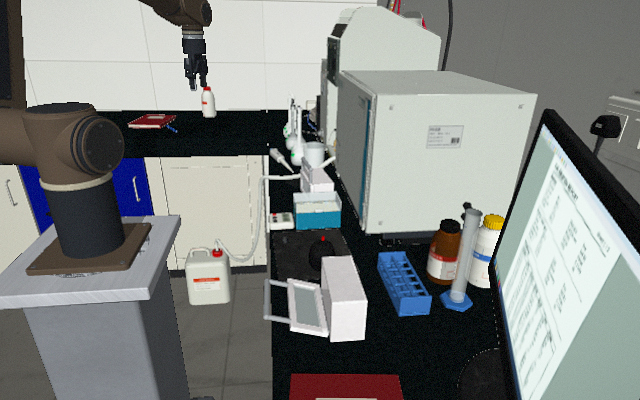

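The top view shows the open cabinet on the right (top face about cols 383–442, rows 180–204, bar at row ~245) and the shut one on the left (cols 183–245, rows 170–205). The side view shows the open door and bar at about (280,305). I'll enlarge both cabinets.

```bash
cat > h.py <<'E'
import numpy as np,cv2
from scipy.spatial.transform import Rotation as R
def ray(c,uv):
    p=cv2.undistortPoints(np.array(uv,float).reshape(-1,1,2),c["mtx"],c["dist_coeffs"])[:,0]
    d=np.c_[p,np.ones(len(p))]@R.from_quat(c["orientation"]).as_matrix().T
    return np.array(c["xyz"]),d
def onz(c,uv,z):
    o,d=ray(c,uv); return o+d*((z-o[2])/d[:,2])[:,None]
E
python3 - <<'E'
import cv2,numpy as np
t=cv2.imread("pics/top0.png");s=cv2.imread("pics/side0.png")
f=lambda im,x,y,w,h,k:cv2.resize(im[y:y+h,x:x+w],None,fx=k,fy=k,interpolation=cv2.INTER_CUBIC)
a=np.hstack([f(t,175,160,80,60,5),f(t,375,170,80,80,5)[:300]])
a=np.zeros((800,800,3),np.uint8)[:600]
a[:300,:400]=f(t,175,160,80,60,5);a[:400,400:]=f(t,375,170,80,80,5)
a[300:600,:400]=f(s,260,150,80,60,5)
b=f(s,260,245,115,100,2);a[400:600,400:630]=b
cv2.imwrite("pics/c1.png",a)
E
```

```text
(no output)
```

View pics/c1.png

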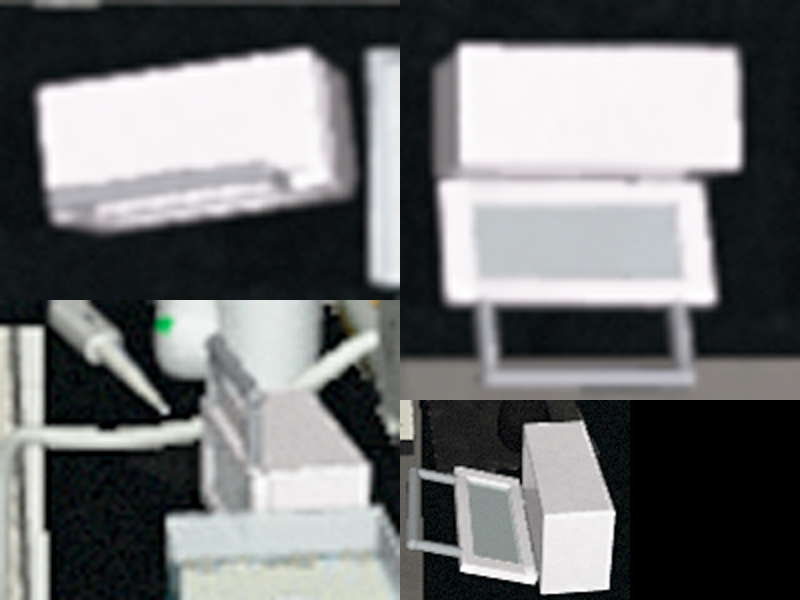

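```bash
python3 - <<'E'
from h import *
from plant import eyes
t=eyes.read_camera("top");s=eyes.read_camera("side");np.set_printoptions(precision=4,suppress=True)
print("Rtop",onz(t,[(386.6,179),(442.6,179.6),(443.2,204.4),(387,204)],.082))
print("Ltop",onz(t,[(182.6,177.6),(237,170),(240.6,196),(185,203)],.082))
def tri(a,b):
    o1,d1=ray(t,[a]);o2,d2=ray(s,[b]);d1=d1[0];d2=d2[0]
    k=np.linalg.lstsq(np.c_[d1,-d2],o2-o1,rcond=None)[0]
    p,q=o1+k[0]*d1,o2+k[1]*d2;return (p+q)/2,np.linalg.norm(p-q)
print("Rbar",tri((392.4,245.8),(266.5,280)),tri((433.6,245.6),(266,317.5)))
print("Lbar",tri((186,199),(302.6,158)),tri((230,193.6),(311.6,169)))
print("Lbar118",onz(t,[(186,199),(230,193.6)],.118))
for z in(.045,.055,.065,.075):print(z,onz(t,[(392.4,245.8),(433.6,245.6)],z))
E
```

```text
Rtop [[ 0.5292 -0.2128  0.082 ]
 [ 0.5277 -0.3445  0.082 ]
 [ 0.4695 -0.3441  0.082 ]
 [ 0.4707 -0.2127  0.082 ]]
Ltop [[0.534  0.2677 0.082 ]
 [0.5514 0.138  0.082 ]
 [0.4899 0.1282 0.082 ]
 [0.4737 0.2599 0.082 ]]
Rbar (array([ 0.3744, -0.2294,  0.0502]), np.float64(0.002453575223365736)) (array([ 0.3739, -0.3281,  0.0512]), np.float64(0.0014588780457886704))
Lbar (array([0.4797, 0.2445, 0.1168]), np.float64(0.000413114046929521)) (array([0.4928, 0.1434, 0.1201]), np.float64(0.002557401056657378))
Lbar118 [[0.4798 0.244  0.118 ]
 [0.4917 0.144  0.118 ]]
0.045 [[ 0.373  -0.2303  0.045 ]
 [ 0.373  -0.3299  0.045 ]]
0.055 [[ 0.3733 -0.2285  0.055 ]
 [ 0.3733 -0.327   0.055 ]]
0.065 [[ 0.3736 -0.2267  0.065 ]
 [ 0.3737 -0.324   0.065 ]]
0.075 [[ 0.374  -0.2249  0.075 ]
 [ 0.374  -0.3211  0.075 ]]
```

```bash
cat >> h.py <<'E'
def pose(p,a): # tool down, tool y at world angle a
    y=np.array([np.cos(a),np.sin(a),0]);z=np.array([0,0,-1.]);x=np.cross(y,z)
    return np.array(p,float),R.from_matrix(np.c_[x,y,z])
def rows(start,poses):
    p,q=start;out=[]
    for P,Q in poses:
        t=q.inv().apply(P-p)/.03; r=np.degrees((q.inv()*Q).as_rotvec())/5
        t=np.round(t,2);r=np.round(r,2);out.append((t.tolist(),r.tolist()))
        p=p+q.apply(t*.03);q=q*R.from_rotvec(np.radians(r*5))
    for i in range(0,len(out),5):
        print("T",[o[0] for o in out[i:i+5]]);print("  R",[o[1] for o in out[i:i+5]])
    print("max",max(max(map(abs,o[0]+o[1])) for o in out),"end",p,q.as_quat())
E
python3 - <<'E'
from h import *
from plant import ctrl,eyes
s=ctrl.get_state();p=s["eef_pos"];q=R.from_quat(s["tcp_rot"])
ph=np.radians([77,60,45,20,0,-20,-36.7]);r=[.674,.55,.45,.44,.44,.44,.467]
n=np.linspace(0,1,41);d=np.array(ph)
# resample by arc length
k=np.linspace(0,6,601);P=np.interp(k,range(7),ph);Q=np.interp(k,range(7),r)
xy=np.c_[Q*np.cos(P),Q*np.sin(P)];L=np.r_[0,np.cumsum(np.linalg.norm(np.diff(xy,axis=0),axis=1))];print(L[-1])
N=int(np.ceil(L[-1]/.0255/5))*5;l=np.linspace(0,L[-1],N+1)[1:]
X=np.interp(l,L,xy[:,0]);Y=np.interp(l,L,xy[:,1]);A=np.linspace(np.radians(77),0,N+1)[1:]
Z=np.interp(np.arange(N),[0,N-1],[p[2],.2])
rows((p,q),[pose((a,b,z),c) for a,b,z,c in zip(X,Y,Z,A)])
print(np.round(eyes.read_camera("wrist")["hand_eye"],3).tolist())
E
```

```text
1.021269944522683
T [[-0.64, -0.43, 0.0], [-0.63, -0.41, 0.02], [-0.63, -0.42, 0.03], [-0.63, -0.43, 0.02], [-0.62, -0.43, 0.02]]
  R [[-0.02, -0.0, 0.34], [0.0, -0.0, 0.35], [0.0, -0.0, 0.34], [0.0, -0.0, 0.34], [0.0, -0.0, 0.34]]
T [[-0.61, -0.44, 0.02], [-0.62, -0.45, 0.03], [-0.6, -0.45, 0.02], [-0.6, -0.46, 0.02], [-0.6, -0.46, 0.03]]
  R [[0.0, -0.0, 0.34], [0.0, -0.0, 0.35], [0.0, -0.0, 0.34], [0.0, -0.0, 0.34], [0.0, -0.0, 0.34]]
T [[-0.61, -0.45, 0.02], [-0.6, -0.47, 0.02], [-0.59, -0.47, 0.02], [-0.58, -0.48, 0.03], [-0.57, -0.5, 0.02]]
  R [[0.0, -0.0, 0.35], [0.0, -0.0, 0.34], [0.0, -0.0, 0.34], [0.0, -0.0, 0.34], [0.0, -0.0, 0.34]]
T [[-0.56, -0.51, 0.02], [-0.56, -0.5, 0.03], [-0.75, -0.1, 0.02], [-0.74, -0.11, 0.02], [-0.75, -0.13, 0.02]]
  R [[0.0, -0.0, 0.35], [0.0, -0.0, 0.34], [0.0, -0.0, 0.34], [0.0, -0.0, 0.34], [0.0, -0.0, 0.35]]
T [[-0.74, -0.14, 0.03], [-0.74, -0.16, 0.02], [-0.74, -0.18, 0.02], [-0.73, -0.19, 0.03], [-0.73, -0.21, 0.02]]
  R [[0.0, -0.0, 0.34], [0.0, -0.0, 0.34], [0.0, -0.0, 0.34], [0.0, -0.0, 0.34], [0.0, -0.0, 0.35]]
T [[-0.72, -0.2, 0.02],
[... 368 characters left out ...]
[-0.0, -0.0, 0.35], [-0.0, -0.0, 0.34]]
T [[-0.67, -0.34, 0.02], [-0.67, -0.35, 0.02], [-0.66, -0.37, 0.03], [-0.66, -0.38, 0.02], [-0.7, -0.26, 0.02]]
  R [[-0.0, -0.0, 0.34], [-0.0, -0.0, 0.34], [-0.0, -0.0, 0.35], [-0.0, -0.0, 0.34], [-0.0, -0.0, 0.34]]
T [[-0.71, -0.27, 0.02], [-0.7, -0.29, 0.03], [-0.69, -0.3, 0.02], [-0.69, -0.32, 0.02], [-0.68, -0.33, 0.03]]
  R [[-0.0, -0.0, 0.34], [-0.0, -0.0, 0.34], [-0.0, -0.0, 0.35], [-0.0, -0.0, 0.34], [-0.0, -0.0, 0.34]]
max 0.75 end [ 0.3742827  -0.27899994  0.19989096] [ 7.07080636e-01  7.07132913e-01  3.14690370e-05 -1.25716072e-04]
[[-0.0, -0.951, -0.31, 0.08], [1.0, -0.001, 0.001, 0.0], [-0.001, -0.31, 0.951, -0.142], [0.0, 0.0, 0.0, 1.0]]
```

Request:
send_rows(translation=[[-0.64,-0.42,0.02],[-0.64,-0.42,0.02],[-0.63,-0.42,0.02],[-0.63,-0.43,0.02],[-0.62,-0.43,0.02]], rotation=[[0,0,0.34],[0,0,0.35],[0,0,0.34],[0,0,0.34],[0,0,0.34]], grip=[85,85,85,85,85])

```text
time: 0.88
eef_pos: [0.2258, 0.5685, 0.2284]
tcp_rot: [0.188, 0.982, 0.0, 0.0]
contact_force: [0.1, -1.0, 0.2]
opening: 0.996
```

Request:
send_rows(translation=[[-0.61,-0.44,0.02],[-0.62,-0.45,0.03],[-0.6,-0.45,0.02],[-0.6,-0.46,0.02],[-0.6,-0.46,0.03]], rotation=[[0,0,0.34],[0,0,0.35],[0,0,0.34],[0,0,0.34],[0,0,0.34]], grip=[85,85,85,85,85])

```text
time: 1.5
eef_pos: [0.2789, 0.469, 0.2248]
tcp_rot: [0.261, 0.965, 0.0, 0.0]
contact_force: [-0.8, -1.0, 0.1]
opening: 0.991
```

Request:
send_rows(translation=[[-0.61,-0.45,0.02],[-0.6,-0.47,0.02],[-0.59,-0.47,0.02],[-0.58,-0.48,0.03],[-0.57,-0.5,0.02]], rotation=[[0,0,0.35],[0,0,0.34],[0,0,0.34],[0,0,0.34],[0,0,0.34]], grip=[85,85,85,85,85])

```text
time: 2.12
eef_pos: [0.313, 0.361, 0.2214]
tcp_rot: [0.332, 0.943, 0.0, 0.0]
contact_force: [-0.1, -0.1, 0.7]
opening: 0.997
```

Request:
send_rows(translation=[[-0.56,-0.51,0.02],[-0.56,-0.5,0.03],[-0.75,-0.1,0.02],[-0.74,-0.11,0.02],[-0.75,-0.13,0.02]], rotation=[[0,0,0.35],[0,0,0.34],[0,0,0.34],[0,0,0.34],[0,0,0.35]], grip=[85,85,85,85,85])

```text
time: 2.75
eef_pos: [0.3611, 0.2626, 0.2182]
tcp_rot: [0.402, 0.916, 0.0, 0.0]
contact_force: [0.2, -0.3, 0.3]
opening: 0.995
```

Tracking as planned.

Request:
send_rows(translation=[[-0.74,-0.14,0.03],[-0.74,-0.16,0.02],[-0.74,-0.18,0.02],[-0.73,-0.19,0.03],[-0.73,-0.21,0.02]], rotation=[[0,0,0.34],[0,0,0.34],[0,0,0.34],[0,0,0.34],[0,0,0.35]], grip=[85,85,85,85,85])

```text
time: 3.38
eef_pos: [0.4103, 0.1607, 0.2145]
tcp_rot: [0.469, 0.883, 0.0, 0.0]
contact_force: [0.2, 0.2, 0.0]
opening: 1.002
```

Request:
send_rows(translation=[[-0.72,-0.2,0.02],[-0.73,-0.2,0.02],[-0.73,-0.22,0.03],[-0.72,-0.23,0.02],[-0.71,-0.25,0.02]], rotation=[[0,0,0.34],[0,0,0.34],[0,0,0.34],[0,0,0.35],[0,0,0.34]], grip=[85,85,85,85,85])

```text
time: 4.0
eef_pos: [0.437, 0.051, 0.2112]
tcp_rot: [0.533, 0.846, 0.0, 0.0]
contact_force: [1.2, -0.4, -0.3]
opening: 0.996
```

Request:
send_rows(translation=[[-0.71,-0.26,0.03],[-0.71,-0.28,0.02],[-0.69,-0.3,0.02],[-0.69,-0.31,0.02],[-0.69,-0.32,0.03]], rotation=[[0,0,0.34],[0,0,0.34],[0,0,0.34],[0,0,0.35],[0,0,0.34]], grip=[60,60,60,60,60])

```text
time: 4.62
eef_pos: [0.4356, -0.0622, 0.2076]
tcp_rot: [0.595, 0.804, 0.0, 0.0]
contact_force: [-0.5, 0.3, -0.1]
opening: 0.705
```

Request:
send_rows(translation=[[-0.67,-0.34,0.02],[-0.67,-0.35,0.02],[-0.66,-0.37,0.03],[-0.66,-0.38,0.02],[-0.7,-0.26,0.02]], rotation=[[0,0,0.34],[0,0,0.34],[0,0,0.35],[0,0,0.34],[0,0,0.34]], grip=[32,32,32,32,32])

```text
time: 5.25
eef_pos: [0.4096, -0.1721, 0.2043]
tcp_rot: [0.653, 0.757, 0.0, 0.0]
contact_force: [0.0, -0.6, 0.3]
opening: 0.371
```

Request:
send_rows(translation=[[-0.71,-0.27,0.02],[-0.7,-0.29,0.03],[-0.69,-0.3,0.02],[-0.69,-0.32,0.02],[-0.68,-0.33,0.03]], rotation=[[0,0,0.34],[0,0,0.34],[0,0,0.35],[0,0,0.34],[0,0,0.34]], grip=[32,32,32,32,32])

```text
time: 5.88
eef_pos: [0.3738, -0.2795, 0.2007]
tcp_rot: [0.708, 0.706, 0.0, 0.0]
contact_force: [-0.0, -0.5, -1.3]
opening: 0.373
```

Request:
send_rows(translation=[[0,0,0.8],[0,0,0.8],[0,0,0.6],[0,0,0]], rotation=[[0,0,0],[0,0,0],[0,0,0],[0,0,0]], grip=[32,32,32,32])

```text
time: 6.38
eef_pos: [0.3734, -0.2779, 0.1332]
tcp_rot: [0.707, 0.707, 0.0, -0.002]
contact_force: [0.3, 0.4, 0.3]
opening: 0.376
```

```bash
cat > look.py <<'E'
import sys
from h import *
from plant import ctrl,eyes
s=ctrl.get_state();print(s["time"],s["eef_pos"],s["tcp_rot"],s["opening"],s["contact_force"])
w=eyes.read_camera("wrist")["image"];n=sys.argv[1];cam=sys.argv[2] if len(sys.argv)>2 else "side"
v=eyes.read_camera(cam)["image"]
if cam=="side": v=v[130:390,200:440]
else: v=v[150:270,160:480]
v=cv2.resize(v,(400,int(400*v.shape[0]/v.shape[1])));w=cv2.resize(w,(400,250))
o=np.zeros((max(v.shape[0],250),800,3),np.uint8);o[:250,:400]=w;o[:v.shape[0],400:]=v
cv2.imwrite(f"pics/{n}.png",o)
E
python3 look.py a1
```

```text
6.375 [ 0.37335911 -0.27785111  0.13324378] [ 7.07400437e-01  7.06810716e-01  1.19797416e-04 -1.79429236e-03] 0.37558739230645277 [0.34864094 0.42524431 0.30101053]
```

View pics/a1.png

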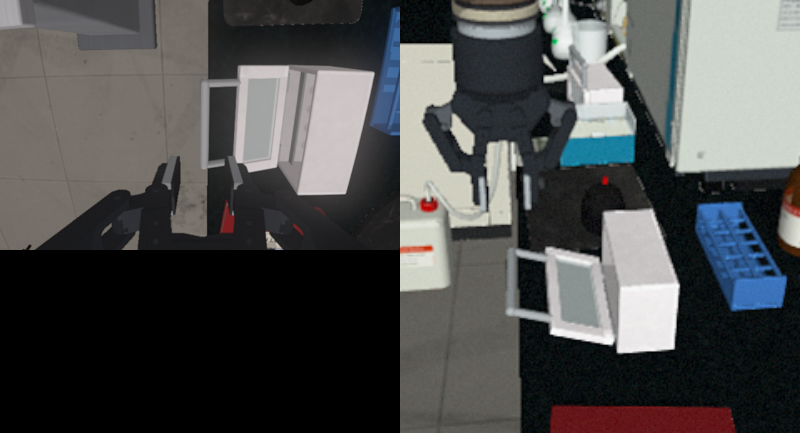

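Bar (wrist view col ~205, rows 80–168) sits centred between the fingers (cols 170–232), well clear of the door edge at col 238. Descending to grasp.

Request:
send_rows(translation=[[0,0,0.8],[0,0,0.8],[0,0,0.8],[0,0,0.6],[0,0,0.33]], rotation=[[0,0,0],[0,0,0],[0,0,0],[0,0,0],[0,0,0]], grip=[32,32,32,32,32])

```text
time: 7.1
eef_pos: [0.375, -0.2791, 0.035]
tcp_rot: [0.707, 0.707, -0.0, 0.0]
contact_force: [-0.8, 0.3, 0.3]
opening: 0.375
```

Request:
send_rows(translation=[[0,0,0],[0,0,0],[0,0,0],[0,0,0]], rotation=[[0,0,0],[0,0,0],[0,0,0],[0,0,0]], grip=[20,5,5,5], squeeze=25)

```text
time: 7.6
eef_pos: [0.3753, -0.2793, 0.0357]
tcp_rot: [0.707, 0.707, -0.0, 0.001]
contact_force: [0.3, -1.3, -0.3]
opening: 0.101
```

```bash
python3 - <<'E'
from h import *
from plant import ctrl
s=ctrl.get_state();p=s["eef_pos"];print(p,s["opening"],s["contact_force"])
# arc: bar about hinge (hx, .018)
th=np.arccos((.0502-.018)/.1);hx=p[0]+.1*np.sin(th);print(th,hx)
ths=np.linspace(th,-0.02,13)
d=np.array([[hx-.1*np.sin(a),.018+.1*np.cos(a)] for a in ths]);print(np.round(np.diff(d,axis=0)/.03*[1,-1],2).tolist())
E
```

```text
[ 0.37526185 -0.27928067  0.03566696] 0.10094368995106494 [ 0.25373156 -1.30516968 -0.2583107 ]
1.242955083152913 0.4699358174500142
[[0.13, -0.33], [0.16, -0.31], [0.2, -0.29], [0.22, -0.27], [0.25, -0.24], [0.28, -0.22], [0.3, -0.19], [0.32, -0.15], [0.33, -0.12], [0.34, -0.08], [0.35, -0.05], [0.35, -0.01]]
```

Opening ≈ 9 mm: bar is held. Following the arc up.

Request:
send_rows(translation=[[0,0.13,-0.33],[0,0.16,-0.31],[0,0.2,-0.29],[0,0.22,-0.27]], rotation=[[0,0,0],[0,0,0],[0,0,0],[0,0,0]], grip=[5,5,5,5])

```text
time: 8.1
eef_pos: [0.3945, -0.2793, 0.0717]
tcp_rot: [0.706, 0.708, -0.002, -0.002]
contact_force: [-8.2, -4.3, 1.6]
opening: 0.098
```

Request:
send_rows(translation=[[0,0.25,-0.24],[0,0.28,-0.22],[0,0.3,-0.19],[0,0.32,-0.15]], rotation=[[0,0,0],[0,0,0],[0,0,0],[0,0,0]], grip=[5,5,5,5])

```text
time: 8.6
eef_pos: [0.4294, -0.2796, 0.0979]
tcp_rot: [0.707, 0.708, -0.002, -0.002]
contact_force: [-5.0, -1.0, 6.7]
opening: 0.104
```

Request:
send_rows(translation=[[0,0.33,-0.12],[0,0.34,-0.08],[0,0.35,-0.05],[0,0.35,-0.01]], rotation=[[0,0,0],[0,0,0],[0,0,0],[0,0,0]], grip=[5,5,5,5])

```text
time: 9.1
eef_pos: [0.4711, -0.2797, 0.1051]
tcp_rot: [0.706, 0.708, -0.002, -0.001]
contact_force: [-29.8, -3.6, 19.3]
opening: 0.104
```

Request:
send_rows(translation=[[0,0,0],[0,0,0]], rotation=[[0,0,0],[0,0,0]], grip=[5,5])

```text
time: 9.35
eef_pos: [0.4706, -0.2798, 0.1052]
tcp_rot: [0.707, 0.708, -0.002, -0.001]
contact_force: [-9.2, -2.5, 10.7]
opening: 0.102
```

```bash
python3 look.py a2
```

```text
9.35 [ 0.4706265  -0.27978841  0.10517811] [ 0.7065337   0.70767527 -0.00220329 -0.00099637] 0.10241488468786432 [-9.23937375 -2.49725704 10.65615532]
```

View pics/a2.png

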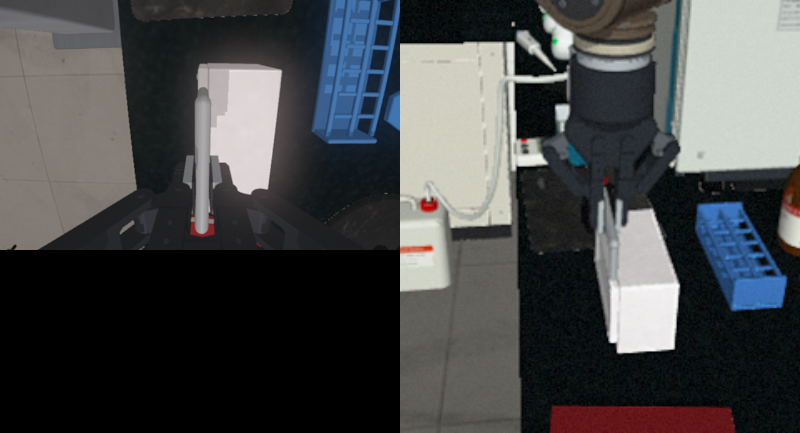

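The side view shows the door flush with the case (cols 597–617). A small extra push tests that it is on its stop.

Request:
send_rows(translation=[[0,0.15,-0.03],[0,0,0]], rotation=[[0,0,0],[0,0,0]], grip=[5,5])

```text
time: 9.7
eef_pos: [0.4708, -0.2797, 0.1051]
tcp_rot: [0.706, 0.708, -0.006, -0.006]
contact_force: [-22.0, -4.9, 14.6]
opening: 0.099
```

Only 0.2 mm of motion for a 4.5 mm command, so it's on the stop and shut. Release and lift, then plan the crossing.

Request:
send_rows(translation=[[0,-0.1,0],[0,0,0],[0,0,0]], rotation=[[0,0,0],[0,0,0],[0,0,0]], grip=[32,32,32])

```text
time: 10.07
eef_pos: [0.4735, -0.2781, 0.1035]
tcp_rot: [0.707, 0.707, 0.0, -0.0]
contact_force: [1.4, 0.8, -0.3]
opening: 0.375
```

Request:
send_rows(translation=[[0,0,-0.5],[0,0,-0.9],[0,0,-0.9],[0,0,-0.9],[0,0,-0.9]], rotation=[[0,0,0],[0,0,0],[0,0,0],[0,0,0],[0,0,0]], grip=[32,32,32,32,32])

```text
time: 10.7
eef_pos: [0.4735, -0.2785, 0.2287]
tcp_rot: [0.707, 0.707, 0.0, 0.001]
contact_force: [0.5, -1.0, 0.4]
opening: 0.378
```

```bash
python3 - <<'E'
from h import *
from plant import ctrl,eyes
s=ctrl.get_state();p=s["eef_pos"];q=R.from_quat(s["tcp_rot"]);print(p)
W=[p[:2]]+[[.37,-.26]]+[[.44*np.cos(a),.44*np.sin(a)] for a in np.radians(np.linspace(-33,23,15))]+[[.483,.214]]
xy=np.array(W);L=np.r_[0,np.cumsum(np.linalg.norm(np.diff(xy,axis=0),axis=1))];print(L[-1])
N=int(np.ceil(L[-1]/.0275/5))*5;l=np.linspace(0,L[-1],N+1)[1:]
A=np.radians(np.linspace(0,7.4,N+1)[1:]);Z=np.linspace(p[2],.22,N+1)[1:]
rows((p,q),[pose((a,b,z),c) for a,b,z,c in zip(np.interp(l,L,xy[:,0]),np.interp(l,L,xy[:,1]),Z,A)])
t=eyes.read_camera("top");cv2.imwrite("pics/top1.png",t["image"])
E
```

```text
[ 0.47348273 -0.27852163  0.22869519]
0.6440782324810679
T [[0.15, -0.85, 0.01], [0.16, -0.84, 0.01], [0.16, -0.84, 0.01], [0.16, -0.85, 0.01], [0.79, -0.02, 0.02]]
  R [[0.01, 0.01, -0.05], [0.0, -0.0, -0.06], [0.0, -0.0, -0.06], [0.0, -0.0, -0.06], [0.0, -0.0, -0.06]]
T [[0.72, 0.46, 0.01], [0.75, 0.41, 0.01], [0.77, 0.38, 0.01], [0.79, 0.34, 0.01], [0.81, 0.29, 0.02]]
  R [[0.0, -0.0, -0.06], [0.0, -0.0, -0.06], [0.0, -0.0, -0.06], [0.0, -0.0, -0.06], [0.0, -0.0, -0.06]]
T [[0.82, 0.26, 0.01], [0.83, 0.21, 0.01], [0.84, 0.16, 0.01], [0.85, 0.12, 0.01], [0.86, 0.07, 0.02]]
  R [[0.0, -0.0, -0.06], [0.0, -0.0, -0.06], [0.0, -0.0, -0.06], [0.0, -0.0, -0.05], [0.0, -0.0, -0.06]]
T [[0.86, 0.02, 0.01], [0.86, -0.01, 0.01], [0.85, -0.06, 0.01], [0.85, -0.12, 0.01], [0.85, -0.16, 0.01]]
  R [[0.0, -0.0, -0.06], [0.0, -0.0, -0.06], [0.0, -0.0, -0.06], [0.0, -0.0, -0.06], [0.0, -0.0, -0.06]]
T [[0.83, -0.2, 0.02], [0.61, 0.23, 0.01], [0.32, 0.8, 0.01], [0.31, 0.79, 0.01], [0.31, 0.81, 0.01]]
  R [[0.0, -0.0, -0.06], [0.0, -0.0, -0.06], [0.0, -0.0, -0.06], [0.0, -0.0, -0.06], [0.0, -0.0, -0.06]]
max 0.86 end [0.48315058 0.21390521 0.22010005] [6.59854631e-01 7.51393252e-01 2.13062500e-04 4.61330863e-05]
```

Request:
send_rows(translation=[[0.15,-0.85,0.01],[0.16,-0.84,0.01],[0.16,-0.84,0.01],[0.16,-0.85,0.01],[0.79,-0.02,0.02]], rotation=[[0,0,-0.06],[0,0,-0.06],[0,0,-0.06],[0,0,-0.06],[0,0,-0.06]], grip=[32,32,32,32,32])

```text
time: 11.38
eef_pos: [0.3697, -0.2368, 0.225]
tcp_rot: [0.699, 0.715, 0.0, 0.0]
contact_force: [-0.4, 0.4, 0.5]
opening: 0.378
```

Request:
send_rows(translation=[[0.72,0.46,0.01],[0.75,0.41,0.01],[0.77,0.38,0.01],[0.79,0.34,0.01],[0.81,0.29,0.02]], rotation=[[0,0,-0.06],[0,0,-0.06],[0,0,-0.06],[0,0,-0.06],[0,0,-0.06]], grip=[32,32,32,32,32])

```text
time: 12.0
eef_pos: [0.4233, -0.1178, 0.2232]
tcp_rot: [0.688, 0.726, 0.0, 0.0]
contact_force: [-0.3, -0.8, -0.4]
opening: 0.374
```

Request:
send_rows(translation=[[0.82,0.26,0.01],[0.83,0.21,0.01],[0.84,0.16,0.01],[0.85,0.12,0.01],[0.86,0.07,0.02]], rotation=[[0,0,-0.06],[0,0,-0.06],[0,0,-0.06],[0,0,-0.06],[0,0,-0.06]], grip=[32,32,32,32,32])

```text
time: 12.62
eef_pos: [0.4393, 0.0096, 0.2214]
tcp_rot: [0.678, 0.735, 0.0, 0.0]
contact_force: [0.8, 0.2, 0.3]
opening: 0.378
```

Request:
send_rows(translation=[[0.86,0.02,0.01],[0.86,-0.01,0.01],[0.85,-0.06,0.01],[0.85,-0.12,0.01],[0.85,-0.16,0.01]], rotation=[[0,0,-0.06],[0,0,-0.06],[0,0,-0.06],[0,0,-0.06],[0,0,-0.06]], grip=[32,32,32,32,32])

```text
time: 13.25
eef_pos: [0.4174, 0.1361, 0.2199]
tcp_rot: [0.669, 0.744, 0.0, -0.0]
contact_force: [0.5, 0.3, 0.3]
opening: 0.375
```

Request:
send_rows(translation=[[0.83,-0.2,0.02],[0.61,0.23,0.01],[0.32,0.8,0.01],[0.31,0.79,0.01],[0.31,0.81,0.01]], rotation=[[0,0,-0.06],[0,0,-0.06],[0,0,-0.06],[0,0,-0.06],[0,0,-0.06]], grip=[32,32,32,32,32])

```text
time: 13.88
eef_pos: [0.4824, 0.2158, 0.218]
tcp_rot: [0.659, 0.752, 0.0, -0.0]
contact_force: [-0.4, -0.9, -0.4]
opening: 0.374
```

```bash
python3 look.py a3 side
```

```text
13.875 [0.48243707 0.21576538 0.21801596] [ 6.58737083e-01  7.52373131e-01  3.30438200e-04 -1.30703240e-04] 0.3743307125587411 [-0.38165322 -0.89516188 -0.36202129]
```

View pics/a3.png

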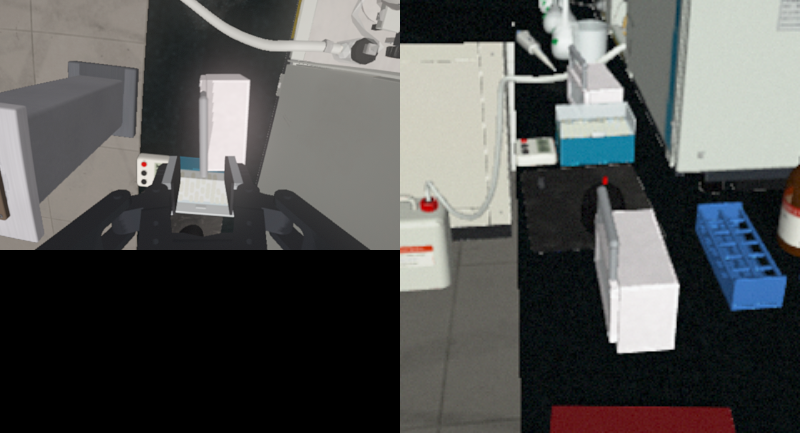

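Wrist view: the left bar (col ~203, rows 80–170) is vertical in the picture and centred between the fingers (172–236). The side view shows the right door still shut. Descending.

Request:
send_rows(translation=[[0,0,0.8],[0,0,0.9],[0,0,0.9],[0,0,0.8],[0,0,0.5]], rotation=[[0,0,0],[0,0,0],[0,0,0],[0,0,0],[0,0,0]], grip=[32,32,32,32,32])

```text
time: 14.6
eef_pos: [0.4808, 0.2142, 0.0996]
tcp_rot: [0.659, 0.752, -0.001, -0.001]
contact_force: [-0.1, -0.5, 0.6]
opening: 0.375
```

Request:
send_rows(translation=[[0,0,0],[0,0,0],[0,0,0],[0,0,0]], rotation=[[0,0,0],[0,0,0],[0,0,0],[0,0,0]], grip=[20,5,5,5])

```text
time: 15.1
eef_pos: [0.4826, 0.2141, 0.1015]
tcp_rot: [0.659, 0.752, 0.001, 0.0]
contact_force: [0.6, 2.3, -0.7]
opening: 0.105
```

```bash
python3 - <<'E'
from h import *
from plant import ctrl
s=ctrl.get_state();p=s["eef_pos"];print(p,s["opening"],s["contact_force"])
ths=np.linspace(0,1.3,14)
d=np.array([[-.1*np.sin(a),.1*np.cos(a)] for a in ths]);print(np.round(np.diff(d,axis=0)/.03*[1,-1],2).tolist())
b=p[:2]-.0964*np.array([.9916,.129]);print(b,np.linalg.norm(b))
E
```

```text
[0.4826021  0.21411003 0.10148517] 0.1050514917526801 [ 0.64694434  2.2715443  -0.65485437]
[[-0.33, 0.02], [-0.33, 0.05], [-0.32, 0.08], [-0.31, 0.11], [-0.3, 0.14], [-0.28, 0.17], [-0.27, 0.2], [-0.24, 0.23], [-0.22, 0.25], [-0.19, 0.27], [-0.17, 0.29], [-0.14, 0.3], [-0.11, 0.32]]
[0.38701186 0.20167443] 0.43640664245447713
```

Request:
send_rows(translation=[[0,-0.33,0.02],[0,-0.33,0.05],[0,-0.32,0.08],[0,-0.31,0.11],[0,-0.3,0.14]], rotation=[[0,0,0],[0,0,0],[0,0,0],[0,0,0],[0,0,0]], grip=[5,5,5,5,5])

```text
time: 15.72
eef_pos: [0.4347, 0.2074, 0.0889]
tcp_rot: [0.659, 0.752, 0.0, 0.0]
contact_force: [2.0, 0.6, 2.2]
opening: 0.107
```

Request:
send_rows(translation=[[0,-0.28,0.17],[0,-0.27,0.2],[0,-0.24,0.23],[0,-0.22,0.25]], rotation=[[0,0,0],[0,0,0],[0,0,0],[0,0,0]], grip=[5,5,5,5])

```text
time: 16.23
eef_pos: [0.4045, 0.2033, 0.0627]
tcp_rot: [0.659, 0.752, -0.0, 0.0]
contact_force: [4.6, -1.1, 1.4]
opening: 0.112
```

Request:
send_rows(translation=[[0,-0.19,0.27],[0,-0.17,0.29],[0,-0.14,0.3],[0,-0.11,0.32]], rotation=[[0,0,0],[0,0,0],[0,0,0],[0,0,0]], grip=[5,5,5,5])

```text
time: 16.73
eef_pos: [0.3879, 0.2014, 0.0285]
tcp_rot: [0.659, 0.752, 0.001, 0.001]
contact_force: [-5.8, -3.7, 39.0]
opening: 0.102
```

Request:
send_rows(translation=[[0,-0.03,0.1],[0,0,0]], rotation=[[0,0,0],[0,0,0]], grip=[5,5])

```text
time: 16.98
eef_pos: [0.3878, 0.2015, 0.0281]
tcp_rot: [0.659, 0.752, 0.0, 0.0]
contact_force: [-3.6, -5.6, 24.4]
opening: 0.104
```

Stopped at the expected 73 mm drop, with force rising: it's on its stop. Release and lift clear.

Request:
send_rows(translation=[[0,0,-0.05],[0,0,0],[0,0,0],[0,0,0]], rotation=[[0,0,0],[0,0,0],[0,0,0],[0,0,0]], grip=[30,30,30,30])

```text
time: 17.48
eef_pos: [0.385, 0.201, 0.0256]
tcp_rot: [0.659, 0.752, -0.001, -0.001]
contact_force: [-0.2, 0.7, -0.2]
opening: 0.349
```

Request:
send_rows(translation=[[0,0,-0.4],[0,0,-0.8],[0,0,-0.9],[0,0,-0.9],[0,0,-0.9]], rotation=[[0,0,0],[0,0,0],[0,0,0],[0,0,0],[0,0,0]], grip=[30,30,30,30,30])

```text
time: 18.1
eef_pos: [0.3859, 0.2012, 0.1451]
tcp_rot: [0.659, 0.752, 0.0, 0.0]
contact_force: [-0.1, 0.2, 0.3]
opening: 0.347
```

Request:
send_rows(translation=[[0,0,-0.9],[0,0,-0.9],[0.5,0,-0.9],[0.8,0,-0.5],[0.8,0,0]], rotation=[[0,0,0],[0,0,0],[0,0,0],[0,0,0],[0,0,0]], grip=[30,30,30,30,30])

```text
time: 18.73
eef_pos: [0.3784, 0.2645, 0.2423]
tcp_rot: [0.659, 0.752, 0.002, 0.001]
contact_force: [-0.5, -0.7, 0.2]
opening: 0.353
```

Request:
send_rows(translation=[[0.8,0,0],[0.8,0,0],[0.8,0,0],[0.8,0,0],[0,0,0]], rotation=[[0,0,0],[0,0,0],[0,0,0],[0,0,0],[0,0,0]], grip=[30,30,30,30,30])

```text
time: 19.35
eef_pos: [0.3648, 0.3596, 0.2401]
tcp_rot: [0.659, 0.753, 0.0, 0.0]
contact_force: [0.4, 0.1, -0.1]
opening: 0.347
```

```bash
python3 - <<'E'
from h import *
from plant import ctrl,eyes
s=ctrl.get_state();print(s["time"],s["eef_pos"],s["contact_force"])
t=eyes.read_camera("top")["image"];v=eyes.read_camera("side")["image"]
f=lambda im,x,y,w,h,k:cv2.resize(im[y:y+h,x:x+w],None,fx=k,fy=k,interpolation=cv2.INTER_CUBIC)
a=np.zeros((600,800,3),np.uint8)
a[:400,:400]=f(t,175,170,80,80,5);a[:400,400:]=f(t,375,170,80,80,5)
a[400:,:400]=f(v,260,155,100,50,4);a[400:,400:640]=f(v,260,245,120,100,2)
cv2.imwrite("pics/f.png",a)
E
```

```text
19.35 [0.36475581 0.35962813 0.24008688] [ 0.3896437   0.05962429 -0.12550181]
```

View pics/f.png

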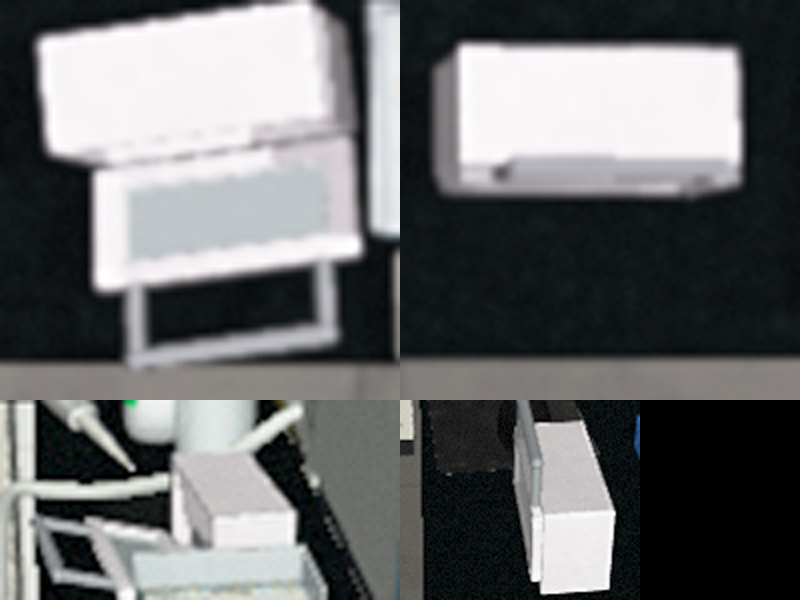

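The picture shows the left door lowered (bar from (201,242) to (242,238) in the top view) and the right door upright against its case. I'll do a quick numeric check.

```bash
python3 - <<'E'
from h import *
from plant import eyes
t=eyes.read_camera("top");s=eyes.read_camera("side")
def tri(a,b):
    o1,d1=ray(t,[a]);o2,d2=ray(s,[b]);d1=d1[0];d2=d2[0]
    k=np.linalg.lstsq(np.c_[d1,-d2],o2-o1,rcond=None)[0]
    p,q=o1+k[0]*d1,o2+k[1]*d2;return np.round((p+q)/2,4),np.linalg.norm(p-q)
print(tri((201,242),(269.5,185)),tri((242.4,238),(273.8,200)))
print(onz(t,[(396,203),(441,203)],.118))
E
```

```text
(array([0.3834, 0.2322, 0.0435]), np.float64(0.003022975320234388)) (array([0.3934, 0.1312, 0.0421]), np.float64(0.00314807196635117))
[[ 0.46999345 -0.22672851  0.118     ]
 [ 0.46979521 -0.32760975  0.118     ]]
```

```bash
python3 -c "
from plant import ticket
print(ticket.sign_off())"
```

```text
the job is handed in; nothing more can be done
None
```

I shut the right cabinet's door first, then pulled the left one down to its stop and let go. I handed the job in at about 19.5 s, with the gripper clear of both cabinets.

- **Right door, shut:** an extra 4.5 mm push at the end moved it only 0.2 mm. The last top view puts the bar at x ≈ 0.470 m, against 0.469 to 0.471 m expected when shut.
- **Left door, down:** the gripper dropped 73 mm, as expected for a full opening, and a further push moved it only 0.4 mm. The last pictures put the bar at about 43 mm high, against 45 mm fully down. The two camera views disagree by about 3 mm there, so that height agrees within error.
- **Forces:** the highest wrist force component I saw was 39 N, while pressing the left door onto its stop through the gripped bar. Readings were near zero after release.
- **Discrepancy:** I meant to grip the left bar 20 mm left of centre, but the wrist picture suggested it was nearer the middle. I didn't resolve this, and the pull went as planned.

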